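# Lock the board clamp with the long socket key

### The job

Lock the board clamp that has the round housing: take the T-handle of the long socket key standing in its bore and turn it clockwise, seen from above, until the handle lies in line with the two small ribs on the housing's rim, so that it points along the clamped circuit board. Leave the key standing on its nut, let go of it, and leave alone the other key in the square housing.

Things in the scene. Friction and masses are not known exactly. Their poses are not given: they have to be found in the camera images.
- round_stand: clamp to lock, fixed: round housing 76 mm across, top 115 mm above the table, bore 56 mm wide, 103 deep, with a key in it; steel plate 165 x 92 x 12. Origin: bore axis at table height. x lies along the two dark ribs (9 x 6 x 6 mm) on the rim and points to the green circuit board on the plate. Nearby: a square-housed clamp with its own key and a lower round one with none.
- key: loose steel socket extension, 172 mm, 0.35 kg, upright in the round housing's bore on its nut. Origin: axis at its lower end, 14 mm above the table; z up. Dark handle bar along x, 100 x 16 x 22 mm, centred on the shaft, its middle 175 mm above the table, free all round; both ends alike. It starts 55 to 80 degrees anticlockwise of the stand's x, so one grasp suffices.
- nut: 30 mm hexagon brass nut at the bottom of the round housing's bore, hidden by the key's socket. Origin: its underside, 12 mm above the table, z up; x starts along the key's x. It follows the key with up to 4 degrees of play, turns only clockwise from its start (up to 109 degrees) with about 0.2 N m of friction, and stays where it is left.
- other_key_end (a point): end of the handle bar of the other, identical key, in the square housing, 175 mm above the table and 50 mm from that key's axis: leave it alone.
Things that resemble listed ones, but are neither listed nor needed, are in the scene too. Leave any orange or red look-alike of the key alone.

How it is judged:
On the way:
1. the fingers hold the key while its nut, driven by the seated key, is well on its way (within 35 degrees of the ribs) (contact force between the fingers and key above 1 N and angle between the x axis of nut and the x axis of round_stand, either way round below 0.61 rad and z of key in the frame of round_stand below 0.024 m and angle between key's own z axis and vertical below 0.17 rad), for 0.1 s.
At the end, for the whole second after the job is handed in: The round housing's nut and its key's handle are both within 15 degrees of the line of the ribs; the key still stands on the nut (raised less than 10 mm, within 12 mm of the bore's axis, leaning less than 10 degrees), released and at rest (angle between the x axis of each of nut, key and the x axis of round_stand, either way round below 0.26 rad and z of key in the frame of round_stand below 0.024 m and angle between key's own z axis and vertical below 0.17 rad and horizontal distance between key and round_stand below 0.012 m and linear speed of key below 0.02 m/s and angular speed of key below 0.2 rad/s); the robot touches nothing.
It fails at once if the key in the square housing is turned or moved (its handle end by more than 20 mm) (distance of other_key_end from where it was at the start of the episode above 0.02 m).
It also fails if it takes over 32 s, if anything falls off the work surface, if the arm or the gripper's body presses on something with over 40 N, if the wrist force passes 120 N, or if a joint passes its speed limit or range.

### The arm

A 6-joint arm with a two-finger parallel gripper is mounted at the origin on the work surface. World frame = base frame: x ahead of the robot, y to its left, z up, the work surface at z = 0. Lengths are in m, angles in rad, forces in N, time in s.
With the tool pointing down it reaches from about 0.25 to 0.725 m from the base axis. Payload 4 kg.
Tool frame: the origin (TCP) lies midway between the tips of the shut fingers; the grasp point (between the pads) lies 19 mm behind it; z points along the fingers, y is the line along which they close (so a half turn about z gives the same grasp; the last joint's range is limited). The gripper opens to 85 mm and grips with 20 to 120 N. Pads are 22 mm wide; open, the fingers measure 114 mm over their backs; the gripper's body (76 mm by 85 mm) begins 54 mm behind the grasp point. The pads swing forward as they close: fully open they stand 13 mm farther back than shut.
Start: joints at [1.319, 0.241, 0.005, 1.335, 0, 1.571], TCP at [0.125, 0.484, 0.231] pointing down, gripper open.
Joint ranges: [-2.72, 2.72], [-1.05, 1.87], [-1.09, 1.28], [-1.99, 2.15], [-1.42, 1.44], [-3.14, 3.14]. Speed limits (rad/s): [2.79, 2.79, 3.14, 3.14, 3.14, 3.14].

### API

Orientations are given as a unit quaternion [x, y, z, w].
In Python, from workcell import bot, camera, job_done gives the robot as it stands.
- The arm moves only by the tool carry_out, never from a script. Its argument "plan" is a list of rows, each an object of numbers: "dx", "dy", "dz": the shift along the tool's x, y, z in mm; "twist": the turn about the tool's z in degrees; "fingers": the closure, from -1 (fully open) to 1 (shut). In form: [{"dx": .., "dy": .., "dz": .., "twist": .., "fingers": ..}, ...]. A call has exactly 5 rows; each row is the pose to reach, as a shift and turn from the pose commanded when the call began, along the tool's axes at that moment; what a row does not reach only later rows make up. A row lasts 1/12 s, in which the tool goes at most 41.7 mm and 7.16 degrees, less where a joint would pass 70% of its speed; a pose out of reach is approached as far as the arm can. A call with a gripper value outside its range is refused whole. The fingers move at their own pace and stop on an object; the grip force is fixed at half the most. Time passes only in rows, so rows that repeat a pose let the fingers close, or fill a call up. It gives the time, the measured TCP pose, the force, the opening and the grip force at its end, in the units of the state.
- bot.get_obs(): the state, without advancing time (a new reading comes with each control period).
- camera(name): name is "scene" or "side" or "wrist"; returns a dict with "image" (400x640x3 uint8, red, green, blue), "intrinsics" (3x3 intrinsics, pixels), "distortion" ([k1, k2, p1, p2, k3] as OpenCV has them; the pictures are not rectified), "eye" and "attitude" of the camera in the world. Camera axes: x right, y down, z forward; pixel columns grow to the right and rows downward; lengths in m; the calibration is good to about 2 mm. A picture is of the moment at which its call begins. There is no depth.
- job_done(): hands the job in; it is judged then, once.
The state is a dict: "clock": time; "joint_pos": joint angles; "joint_vel": joint speeds; "tau": joint torques, N m; "eef_pos": TCP position; "tool_rot": TCP orientation; "ft_force": force on the tool from outside, world axes, zero at the start; "ft_torque": the same for the moment, N m; "grip_width": finger opening in m; "grasp_force": force on a finger pad.
Only numpy, scipy, OpenCV 4.12 (cv2) and the standard library are available. Lean on these libraries where they do the work, as an engineer would, in place of code of your own. Each camera call takes 0.05 s, during which the arm holds its last target. There are 200 camera calls.

## Working session

There is one attempt and no reset: what is moved stays moved. The work goes in short steps, Python scripts to look and compute and a tool call to move; the robot and the scene stay as the last step left them, time stands still between calls to the robot, and variables do not carry over. Pictures are saved under pics/ and viewed, at most 10 in all, crops included, and the job is handed in when it is done.

Besides the shell and the picture viewer there is one more tool, called after "Emit:" as name(argument=value, ...) on one line, values as JSON. carry_out: Moves the arm, as the interface text tells. Its arguments: {"type":"object","properties":{"plan":{"type":"array","items":{"type":"object","properties":{"dx":{"type":"number"},"dy":{"type":"number"},"dz":{"type":"number"},"twist":{"type":"number"},"fingers":{"type":"number"}}}}},"required":["plan"]}

```bash
mkdir -p pics; cat > h.py <<'E'
import numpy as np, cv2, pickle
from scipy.spatial.transform import Rotation as R
def ray(c,uv):
    p=cv2.undistortPoints(np.array([[uv]],float),np.array(c['intrinsics']),np.array(c['distortion']))[0,0]
    a=np.array(c['attitude']); M=a if a.shape==(3,3) else R.from_quat(a).as_matrix()
    return np.array(c['eye']),M@np.array([p[0],p[1],1])
def atz(c,uv,z):
    e,d=ray(c,uv); return e+d*(z-e[2])/d[2]
E
python3 - <<'E'
from workcell import bot,camera
import cv2,pickle
for n in("scene","side","wrist"):
    c=camera(n); pickle.dump(c,open(n+'.pkl','wb')); cv2.imwrite(f'pics/{n}.png',c['image'][...,::-1]); print(n,c['eye'],c['attitude'])
o=bot.get_obs();print(o)
E
```

```text
scene [1.19290179 0.26506898 0.83022512] [ 0.4942667   0.76094472 -0.35488697 -0.22520833]
side [ 0.00285824 -0.65289284  0.63575992] [ 0.8434694  -0.2680932   0.15135644 -0.44020068]
wrist [0.05898237 0.50118521 0.37429211] [0.783111   0.60726343 0.08127021 0.10659941]
{'clock': 0.15, 'joint_pos': array([1.31902309e+00, 2.41241319e-01, 4.04720040e-03, 1.33523075e+00,
       1.75967078e-05, 1.57080077e+00]), 'joint_vel': array([ 1.00190565e-03, -3.25861141e-03,  3.98255507e-03, -1.84073757e-05,
       -7.69071757e-04, -1.35341656e-04]), 'tau': array([ 3.60946387e-04, -3.72634757e+01,  2.52639127e+01,  1.23108225e-02,
       -7.69955534e-06,  8.41527168e-07]), 'eef_pos': array([0.12443482, 0.48376762, 0.23062195]), 'tool_rot': array([ 1.25556557e-01,  9.92086129e-01, -8.06720737e-04, -1.10961937e-04]), 'ft_force': array([-0.04787964, -0.01256108, -0.37907059]), 'ft_torque': array([-0.0051627 ,  0.00106802,  0.01665407]), 'grasp_force': 0.0, 'grip_width': 0.08527018426732753}
```

View pics/scene.png

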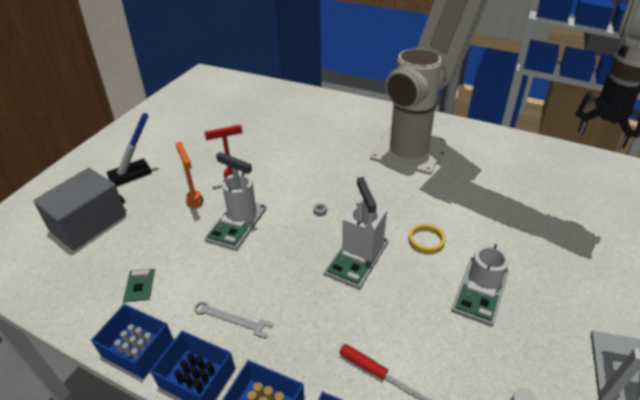

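View pics/side.png

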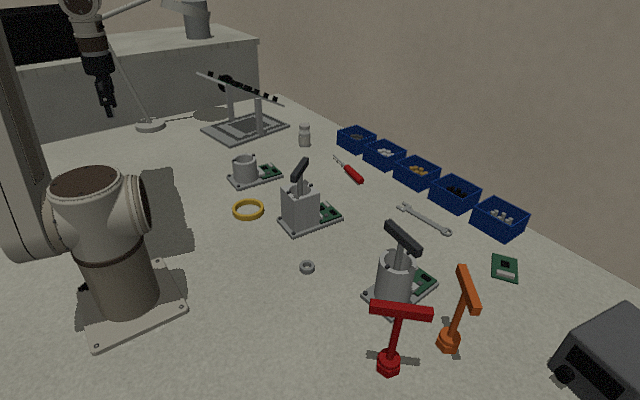

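The key in the round housing is at scene (236,163) and side (403,238). The red and orange look-alikes stand close by at negative y. I'll enlarge both views.

```bash
python3 - <<'E'
import cv2
a=cv2.imread('pics/scene.png')[115:255,165:285]; b=cv2.imread('pics/side.png')[205:325,340:450]
cv2.imwrite('pics/c1.png',cv2.resize(a,None,fx=4,fy=4,interpolation=2)); cv2.imwrite('pics/c2.png',cv2.resize(b,None,fx=5,fy=5,interpolation=2))
E
```

```text
(no output)
```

View pics/c1.png

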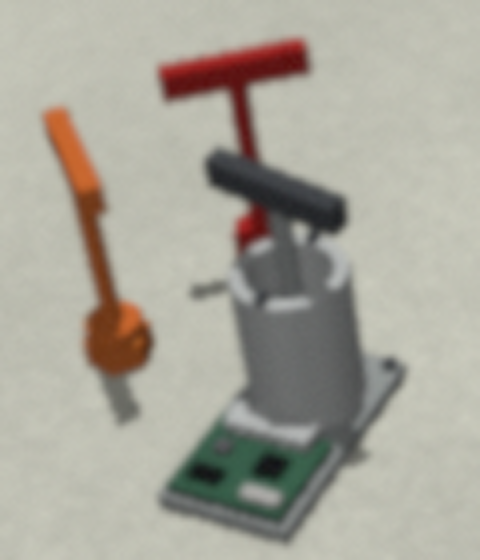

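View pics/c2.png

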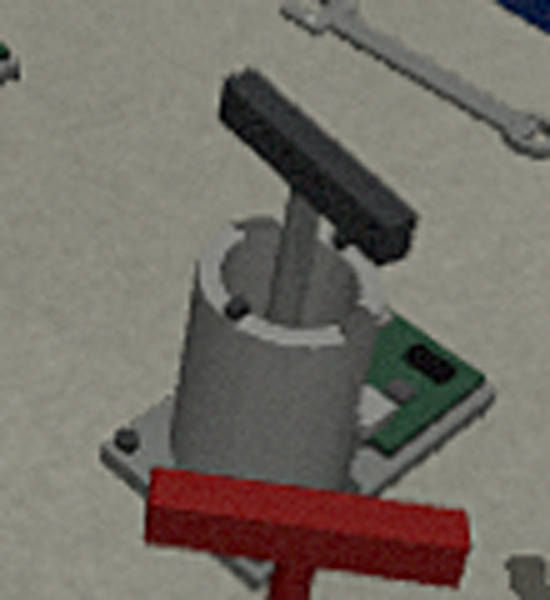

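```bash
python3 - <<'E'
from h import *
S=pickle.load(open('scene.pkl','rb'));D=pickle.load(open('side.pkl','rb'))
s=lambda u,v:(165+(u+.5)/4-.5,115+(v+.5)/4-.5); d=lambda u,v:(340+(u+.5)/5-.5,205+(v+.5)/5-.5)
def rep(n,c,f,a,b,z):
    p,q=atz(c,f(*a),z),atz(c,f(*b),z); v=q-p
    print(n,p[:2].round(4),q[:2].round(4),'mid',((p+q)/2)[:2].round(4),'len',np.linalg.norm(v).round(4),'ang',np.degrees(np.arctan2(v[1],v[0])).round(1))
rep('handle S',S,s,(213,167),(338,213),.175)
rep('handle D',D,d,(235,95),(398,238),.175)
rep('ribs S',S,s,(312,237),(262,299),.118)
rep('ribs D',D,d,(237,308),(341,240),.118)
rep('plate S long',S,s,(403,368),(287,535),.012)
rep('plate S short',S,s,(163,500),(287,535),.012)
rep('plate D long',D,d,(262,580),(492,388),.012)
rep('red S',S,s,(162,80),(305,53),.175); rep('red D',D,d,(150,505),(466,543),.175)
rep('or S',S,s,(55,110),(90,195),.175)
E
```

```text
handle S [ 0.4622 -0.3581] [ 0.4719 -0.2632] mid [ 0.4671 -0.3106] len 0.0954 ang 84.2
handle D [ 0.4714 -0.264 ] [ 0.4605 -0.3595] mid [ 0.4659 -0.3117] len 0.0961 ang -96.5
ribs S [ 0.4371 -0.3111] [ 0.5015 -0.3062] mid [ 0.4693 -0.3086] len 0.0645 ang 4.3
ribs D [ 0.4333 -0.3139] [ 0.4967 -0.3104] mid [ 0.465  -0.3122] len 0.0635 ang 3.2
plate S long [ 0.4216 -0.2655] [ 0.5814 -0.2542] mid [ 0.5015 -0.2599] len 0.1602 ang 4.0
plate S short [ 0.588  -0.3404] [ 0.5814 -0.2542] mid [ 0.5847 -0.2973] len 0.0865 ang 94.3
plate D long [ 0.419  -0.3624] [ 0.5805 -0.3485] mid [ 0.4998 -0.3554] len 0.1622 ang 4.9
red S [ 0.394  -0.4451] [ 0.3297 -0.376 ] mid [ 0.3618 -0.4105] len 0.0944 ang 133.0
red D [ 0.3019 -0.3978] [ 0.3715 -0.4652] mid [ 0.3367 -0.4315] len 0.0969 ang -44.1
or S [ 0.45   -0.4887] [ 0.5158 -0.4105] mid [ 0.4829 -0.4496] len 0.1022 ang 49.9
```

```bash
python3 - <<'E'
import cv2
a=cv2.imread('pics/side.png')[180:390,330:500]
cv2.imwrite('pics/c3.png',cv2.resize(a,None,fx=2.8,fy=2.8,interpolation=2))
E
```

```text
(no output)
```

View pics/c3.png

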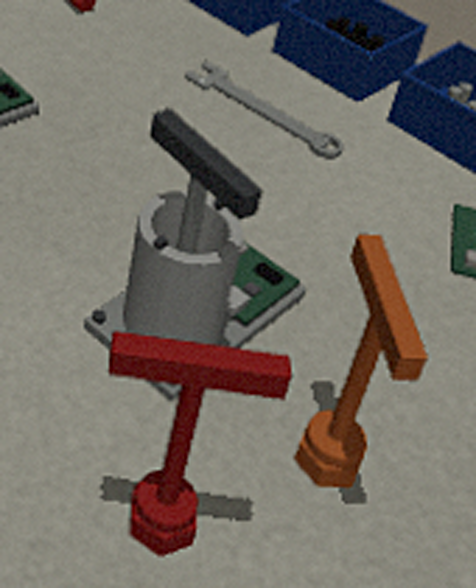

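Both views agree:
- **Key axis:** about (0.4665, -0.311).
- **Handle:** 84 to 85° in the world frame.
- **Ribs and plate:** about 4.2°, so the handle is about 80° anticlockwise, inside the stated range.
- **Red and orange keys:** nearest parts are about 0.11 m or more from the key axis, so the gripper clears them.

I'll travel above the scene now.

Emit:
carry_out(plan=[{"dx": -5, "dy": -7, "dz": -12, "twist": 0, "fingers": -1}, {"dx": -18, "dy": -24, "dz": -25, "twist": 0, "fingers": -1}, {"dx": -36, "dy": -47, "dz": -35, "twist": 0, "fingers": -1}, {"dx": -57, "dy": -75, "dz": -40, "twist": 0, "fingers": -1}, {"dx": -80, "dy": -105, "dz": -40, "twist": 0, "fingers": -1}])

```text
clock: 0.57
eef_pos: [0.1762, 0.3624, 0.2721]
tool_rot: [0.125, 0.992, 0.001, 0.0]
ft_force: [1.5, -0.8, -0.5]
grip_width: 0.0855
grasp_force: 0.0
```

Emit:
carry_out(plan=[{"dx": -22, "dy": -29, "dz": 0, "twist": 0, "fingers": -1}, {"dx": -45, "dy": -58, "dz": 0, "twist": 0, "fingers": -1}, {"dx": -67, "dy": -87, "dz": 0, "twist": 0, "fingers": -1}, {"dx": -90, "dy": -116, "dz": 0, "twist": 0, "fingers": -1}, {"dx": -112, "dy": -145, "dz": 0, "twist": 0, "fingers": -1}])

```text
clock: 0.98
eef_pos: [0.2483, 0.1926, 0.2712]
tool_rot: [0.125, 0.992, 0.0, 0.0]
ft_force: [2.2, 0.1, -0.5]
grip_width: 0.0849
grasp_force: 0.0
```

Emit:
carry_out(plan=[{"dx": -22, "dy": -29, "dz": 0, "twist": 0, "fingers": -1}, {"dx": -45, "dy": -58, "dz": 0, "twist": 0, "fingers": -1}, {"dx": -67, "dy": -87, "dz": 0, "twist": 0, "fingers": -1}, {"dx": -90, "dy": -116, "dz": 0, "twist": 0, "fingers": -1}, {"dx": -112, "dy": -145, "dz": 0, "twist": 0, "fingers": -1}])

```text
clock: 1.4
eef_pos: [0.3207, 0.0241, 0.2714]
tool_rot: [0.126, 0.992, 0.0, 0.0]
ft_force: [1.5, 1.0, 0.0]
grip_width: 0.0853
grasp_force: 0.0
```

Emit:
carry_out(plan=[{"dx": -22, "dy": -29, "dz": 0, "twist": 0, "fingers": -1}, {"dx": -45, "dy": -58, "dz": 0, "twist": 0, "fingers": -1}, {"dx": -67, "dy": -87, "dz": 0, "twist": 0, "fingers": -1}, {"dx": -90, "dy": -116, "dz": 0, "twist": 0, "fingers": -1}, {"dx": -112, "dy": -145, "dz": 0, "twist": 0, "fingers": -1}])

```text
clock: 1.82
eef_pos: [0.3931, -0.1444, 0.2711]
tool_rot: [0.126, 0.992, 0.0, 0.0]
ft_force: [1.3, 0.4, 0.6]
grip_width: 0.085
grasp_force: 0.0
```

Next come the last leg and the 81° twist.

Emit:
carry_out(plan=[{"dx": -28, "dy": -36, "dz": 0, "twist": 5, "fingers": -1}, {"dx": -55, "dy": -72, "dz": 0, "twist": 11, "fingers": -1}, {"dx": -80, "dy": -105, "dz": 0, "twist": 17, "fingers": -1}, {"dx": -100, "dy": -130, "dz": 0, "twist": 23, "fingers": -1}, {"dx": -112, "dy": -145, "dz": 0, "twist": 29, "fingers": -1}])

```text
clock: 2.23
eef_pos: [0.466, -0.3147, 0.2699]
tool_rot: [0.374, 0.928, -0.0, -0.0]
ft_force: [-0.7, -0.1, -0.1]
grip_width: 0.0851
grasp_force: 0.0
```

Emit:
carry_out(plan=[{"twist": 6, "dx": 0, "dy": 0, "dz": 0, "fingers": -1}, {"twist": 12, "dx": 0, "dy": 0, "dz": 0, "fingers": -1}, {"twist": 18, "dx": 0, "dy": 0, "dz": 0, "fingers": -1}, {"twist": 24, "dx": 0, "dy": 0, "dz": 0, "fingers": -1}, {"twist": 30, "dx": 0, "dy": 0, "dz": 0, "fingers": -1}])

```text
clock: 2.65
eef_pos: [0.465, -0.3107, 0.2707]
tool_rot: [0.6, 0.8, -0.0, -0.001]
ft_force: [-0.4, -0.1, 0.3]
grip_width: 0.0853
grasp_force: 0.0
```

Emit:
carry_out(plan=[{"twist": 6, "dx": 0, "dy": 0, "dz": 0, "fingers": -1}, {"twist": 12, "dx": 0, "dy": 0, "dz": 0, "fingers": -1}, {"twist": 18, "dx": 0, "dy": 0, "dz": 0, "fingers": -1}, {"twist": 22, "dx": 0, "dy": 0, "dz": 0, "fingers": -1}, {"twist": 22, "dx": 0, "dy": 0, "dz": 0, "fingers": -1}])

```text
clock: 3.07
eef_pos: [0.4651, -0.3106, 0.2708]
tool_rot: [0.74, 0.672, -0.0, -0.0]
ft_force: [-0.1, 0.8, -0.3]
grip_width: 0.0857
grasp_force: 0.0
```

```bash
cat > st.py <<'E'
from h import *
from workcell import bot
o=bot.get_obs(); M=R.from_quat(o['tool_rot']).as_matrix(); p=o['eef_pos']
print('y ang',np.degrees(np.arctan2(M[1,1],M[0,1])),'pos',p,'tilt',M[:,2].round(4),'j',o['joint_pos'].round(3))
print('err to grasp, tool mm',(M.T@(np.array([.4665,-.311,.156])-p)*1000).round(1))
E
python3 - <<'E'
from st import *
from workcell import camera
c=camera('wrist');pickle.dump(c,open('w2.pkl','wb'));cv2.imwrite('pics/w2.png',c['image'][...,::-1])
E
```

```text
y ang -5.488444775664127 pos [ 0.4650598  -0.31060304  0.27084605] tilt [-9.e-04  5.e-04 -1.e+00] j [-0.589  0.35   0.257  1.479 -0.     1.078]
err to grasp, tool mm [ -0.3   1.6 114.8]
```

View pics/w2.png

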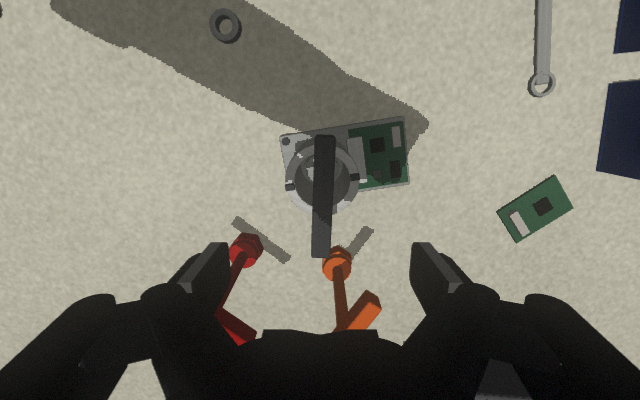

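The wrist view shows the handle from (324,136) to (320,257), midway between the fingers. The ribs are at (290,186) and (355,177). I'll check the angles, then descend.

```bash
python3 - <<'E'
from h import *
c=pickle.load(open('w2.pkl','rb'))
for n,a,b,z in(('handle',(320.5,257),(324.5,136),.186),('ribs',(290,186),(355,177),.119),('orange',(371,297),(340,335),.16)):
    p,q=atz(c,a,z),atz(c,b,z);v=q-p;print(n,p[:2],q[:2],((p+q)/2)[:2],np.linalg.norm(v),np.degrees(np.arctan2(v[1],v[0])))
E
```

```text
handle [ 0.46059322 -0.35880962] [ 0.47297281 -0.26045014] [ 0.46678302 -0.30962988] 0.09913547383473 82.82643102399372
ribs [ 0.43438016 -0.3114913 ] [ 0.50015122 -0.30851752] [ 0.46726569 -0.31000441] 0.06583825651278422 2.5888078208367302
orange [ 0.50384744 -0.41879129] [ 0.47069555 -0.45939191] [ 0.48727149 -0.4390916 ] 0.05241620085460995 -129.23289217444906
```

Emit:
carry_out(plan=[{"dx": 0, "dy": 1, "dz": 15, "twist": 0, "fingers": -1}, {"dx": 0, "dy": 1, "dz": 35, "twist": 0, "fingers": -1}, {"dx": 0, "dy": 1, "dz": 55, "twist": 0, "fingers": -1}, {"dx": 0, "dy": 1, "dz": 70, "twist": 0, "fingers": -1}, {"dx": 0, "dy": 1, "dz": 75, "twist": 0, "fingers": -1}])

```text
clock: 3.53
eef_pos: [0.4648, -0.3098, 0.1933]
tool_rot: [0.739, 0.673, -0.001, -0.003]
ft_force: [0.3, 0.2, 0.0]
grip_width: 0.0854
grasp_force: 0.0
```

Emit:
carry_out(plan=[{"dx": 0, "dy": 2, "dz": 12, "twist": 0, "fingers": -1}, {"dx": 0, "dy": 2, "dz": 26, "twist": 0, "fingers": -1}, {"dx": 0, "dy": 2, "dz": 36, "twist": 0, "fingers": -1}, {"dx": 0, "dy": 2, "dz": 38, "twist": 0, "fingers": -1}, {"dx": 0, "dy": 2, "dz": 38, "twist": 0, "fingers": -0.3}])

```text
clock: 3.95
eef_pos: [0.4678, -0.3108, 0.1578]
tool_rot: [0.74, 0.673, -0.0, -0.001]
ft_force: [-0.1, -0.2, 0.3]
grip_width: 0.0758
grasp_force: 0.0
```

Emit:
carry_out(plan=[{"dx": 0, "dy": 0, "dz": 0, "twist": 0, "fingers": 0}, {"dx": 0, "dy": 0, "dz": 0, "twist": 0, "fingers": 0.4}, {"dx": 0, "dy": 0, "dz": 0, "twist": 0, "fingers": 0.7}, {"dx": 0, "dy": 0, "dz": 0, "twist": 0, "fingers": 1}, {"dx": 0, "dy": 0, "dz": 0, "twist": 0, "fingers": 1}])

```text
clock: 4.37
eef_pos: [0.4683, -0.3113, 0.159]
tool_rot: [0.74, 0.673, -0.0, 0.001]
ft_force: [-2.2, -1.8, 2.9]
grip_width: 0.0149
grasp_force: 58.5
```

Emit:
carry_out(plan=[{"dx": 0, "dy": 0, "dz": 0, "twist": 0, "fingers": 1}, {"dx": 0, "dy": 0, "dz": 0, "twist": 0, "fingers": 1}, {"dx": 0, "dy": 0, "dz": 0, "twist": 0, "fingers": 1}, {"dx": 0, "dy": 0, "dz": 0, "twist": 0, "fingers": 1}, {"dx": 0, "dy": 0, "dz": 0, "twist": 0, "fingers": 1}])

```text
clock: 4.78
eef_pos: [0.4683, -0.3113, 0.159]
tool_rot: [0.74, 0.673, -0.0, 0.001]
ft_force: [-2.2, 0.2, 5.2]
grip_width: 0.0153
grasp_force: 58.9
```

```bash
python3 st.py
```

```text
y ang -5.434893747672456 pos [ 0.46829168 -0.31133581  0.15898262] tilt [ 5.e-04 -1.e-03 -1.e+00] j [-5.860e-01  4.020e-01  4.100e-02  1.209e+00 -1.000e-03  1.079e+00]
err to grasp, tool mm [ 0.2 -1.8  3. ]
```

The handle is gripped: 15 mm opening, 59 N. I'll turn it about 83° clockwise.

Emit:
carry_out(plan=[{"dx": 0, "dy": 0, "dz": 0, "twist": 3, "fingers": 1}, {"dx": 0, "dy": 0, "dz": 0, "twist": 7, "fingers": 1}, {"dx": 0, "dy": 0, "dz": 0, "twist": 11, "fingers": 1}, {"dx": 0, "dy": 0, "dz": 0, "twist": 16, "fingers": 1}, {"dx": 0, "dy": 0, "dz": 0, "twist": 21, "fingers": 1}])

```text
clock: 5.2
eef_pos: [0.4681, -0.3113, 0.159]
tool_rot: [0.851, 0.525, -0.0, 0.0]
ft_force: [-2.1, 0.0, 6.6]
grip_width: 0.0151
grasp_force: 58.9
```

Emit:
carry_out(plan=[{"dx": 0, "dy": 0, "dz": 0, "twist": 4, "fingers": 1}, {"dx": 0, "dy": 0, "dz": 0, "twist": 8, "fingers": 1}, {"dx": 0, "dy": 0, "dz": 0, "twist": 13, "fingers": 1}, {"dx": 0, "dy": 0, "dz": 0, "twist": 17, "fingers": 1}, {"dx": 0, "dy": 0, "dz": 0, "twist": 21, "fingers": 1}])

```text
clock: 5.62
eef_pos: [0.4679, -0.3113, 0.159]
tool_rot: [0.932, 0.362, -0.0, 0.0]
ft_force: [-2.5, 0.0, 6.3]
grip_width: 0.0152
grasp_force: 58.9
```

Emit:
carry_out(plan=[{"dx": 0, "dy": 0, "dz": 0, "twist": 4, "fingers": 1}, {"dx": 0, "dy": 0, "dz": 0, "twist": 8, "fingers": 1}, {"dx": 0, "dy": 0, "dz": 0, "twist": 13, "fingers": 1}, {"dx": 0, "dy": 0, "dz": 0, "twist": 17, "fingers": 1}, {"dx": 0, "dy": 0, "dz": 0, "twist": 21, "fingers": 1}])

```text
clock: 6.03
eef_pos: [0.4678, -0.3112, 0.159]
tool_rot: [0.983, 0.186, -0.0, 0.0]
ft_force: [-2.3, -0.3, 6.5]
grip_width: 0.0149
grasp_force: 59.0
```

Emit:
carry_out(plan=[{"dx": 0, "dy": 0, "dz": 0, "twist": 5, "fingers": 1}, {"dx": 0, "dy": 0, "dz": 0, "twist": 10, "fingers": 1}, {"dx": 0, "dy": 0, "dz": 0, "twist": 15, "fingers": 1}, {"dx": 0, "dy": 0, "dz": 0, "twist": 18, "fingers": 1}, {"dx": 0, "dy": 0, "dz": 0, "twist": 20, "fingers": 1}])

```text
clock: 6.45
eef_pos: [0.4677, -0.3111, 0.159]
tool_rot: [1.0, 0.013, -0.0, 0.0]
ft_force: [-2.1, -0.6, 6.4]
grip_width: 0.0149
grasp_force: 58.9
```

Emit:
carry_out(plan=[{"dx": 0, "dy": 0, "dz": 0, "twist": 0, "fingers": 1}, {"dx": 0, "dy": 0, "dz": 0, "twist": 0, "fingers": 1}, {"dx": 0, "dy": 0, "dz": 0, "twist": 0, "fingers": 1}, {"dx": 0, "dy": 0, "dz": 0, "twist": 0, "fingers": 1}, {"dx": 0, "dy": 0, "dz": 0, "twist": 0, "fingers": 1}])

```text
clock: 6.87
eef_pos: [0.4676, -0.3111, 0.159]
tool_rot: [1.0, 0.014, -0.0, 0.0]
ft_force: [-3.4, -0.5, 7.0]
grip_width: 0.0152
grasp_force: 59.0
```

```bash
python3 st.py; python3 - <<'E'
from workcell import camera
import cv2,pickle,numpy as np
a=camera('scene');b=camera('side');pickle.dump((a,b),open('g.pkl','wb'))
i=[cv2.resize(a['image'][115:255,165:285],None,fx=3.3,fy=3.3,interpolation=2),cv2.resize(b['image'][190:330,335:455],None,fx=3.3,fy=3.3,interpolation=2)]
cv2.imwrite('pics/g.png',np.hstack(i)[...,::-1])
E
```

```text
y ang -88.44275692109555 pos [ 0.46763836 -0.31113271  0.15897772] tilt [-8.e-04 -6.e-04 -1.e+00] j [-5.870e-01  4.020e-01  4.000e-02  1.210e+00 -1.000e-03  2.528e+00]
err to grasp, tool mm [-1.1 -0.2  3. ]
```

View pics/g.png

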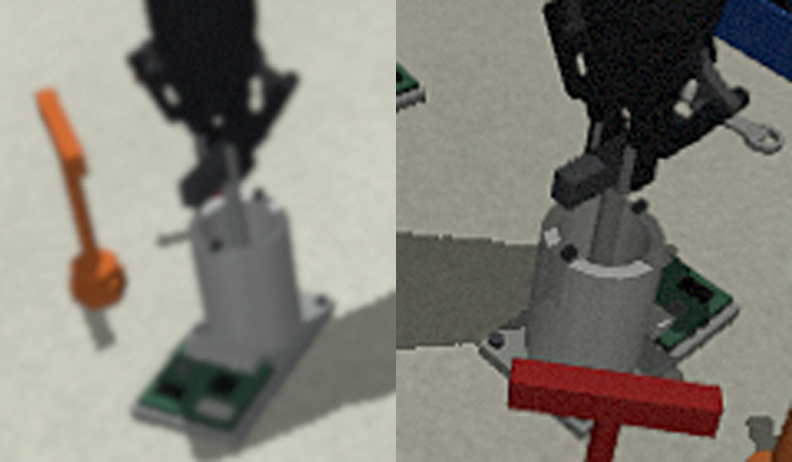

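The handle now lies along the ribs and board at about 1.6°, with the ribs at about 4°, and the key is upright. I'll release it and rise.

Emit:
carry_out(plan=[{"dx": 0, "dy": 0, "dz": 0, "twist": 0, "fingers": 0.4}, {"dx": 0, "dy": 0, "dz": 0, "twist": 0, "fingers": 0}, {"dx": 0, "dy": 0, "dz": 0, "twist": 0, "fingers": -0.4}, {"dx": 0, "dy": 0, "dz": 0, "twist": 0, "fingers": -0.8}, {"dx": 0, "dy": 0, "dz": 0, "twist": 0, "fingers": -0.8}])

```text
clock: 7.38
eef_pos: [0.4683, -0.3109, 0.1579]
tool_rot: [1.0, 0.014, -0.0, -0.0]
ft_force: [-0.2, 0.1, 0.6]
grip_width: 0.0728
grasp_force: 0.0
```

Emit:
carry_out(plan=[{"dx": 0, "dy": 0, "dz": 0, "twist": 0, "fingers": -0.8}, {"dx": 0, "dy": 0, "dz": -8, "twist": 0, "fingers": -0.8}, {"dx": 0, "dy": 0, "dz": -25, "twist": 0, "fingers": -0.8}, {"dx": 0, "dy": 0, "dz": -50, "twist": 0, "fingers": -0.8}, {"dx": 0, "dy": 0, "dz": -80, "twist": 0, "fingers": -0.8}])

```text
clock: 7.8
eef_pos: [0.4673, -0.3104, 0.2381]
tool_rot: [1.0, 0.014, -0.001, -0.001]
ft_force: [1.8, -0.4, 0.3]
grip_width: 0.0769
grasp_force: 0.0
```

Emit:
carry_out(plan=[{"dx": 0, "dy": 0, "dz": -20, "twist": 0, "fingers": -0.8}, {"dx": 0, "dy": 0, "dz": -30, "twist": 0, "fingers": -0.8}, {"dx": 0, "dy": 0, "dz": -30, "twist": 0, "fingers": -0.8}, {"dx": 0, "dy": 0, "dz": -30, "twist": 0, "fingers": -0.8}, {"dx": 0, "dy": 0, "dz": -30, "twist": 0, "fingers": -0.8}])

```text
clock: 8.22
eef_pos: [0.4676, -0.3106, 0.2666]
tool_rot: [1.0, 0.014, -0.001, -0.001]
ft_force: [1.0, 0.1, -0.0]
grip_width: 0.077
grasp_force: 0.0
```

```bash
python3 - <<'E'
from workcell import camera
import cv2,pickle,numpy as np
a=camera('scene');b=camera('side');pickle.dump((a,b),open('f.pkl','wb'))
i=[cv2.resize(a['image'][115:255,165:285],None,fx=3.3,fy=3.3,interpolation=2),cv2.resize(b['image'][190:330,335:455],None,fx=3.3,fy=3.3,interpolation=2)]
cv2.imwrite('pics/f.png',np.hstack(i)[...,::-1])
E
```

```text
(no output)
```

View pics/f.png

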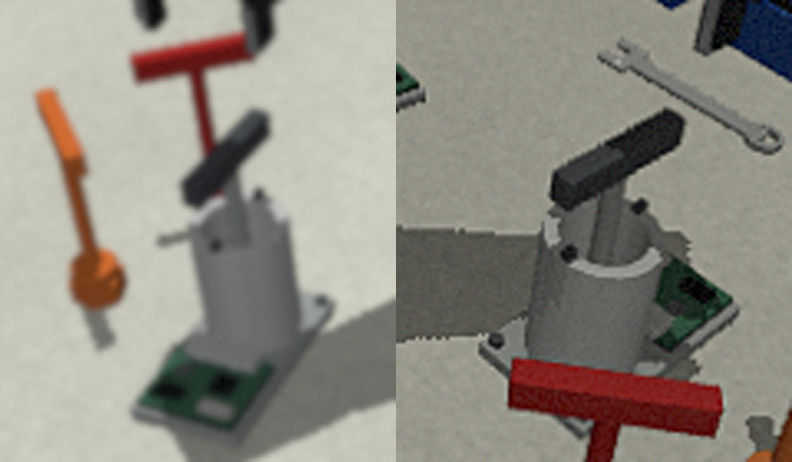

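The key stands free and the fingers are clear. Handle ends are at scene crop (196,188)/(257,124) and side crop (569,184)/(672,128). I'll check the angle and hand in only if it fits.

```bash
python3 - <<'E'
from h import *
a,b=pickle.load(open('f.pkl','rb'))
k=3.3
A=[]
for c,f,p,q in((a,lambda u,v:(165+u/k,115+v/k),(257,124),(196,188)),(b,lambda u,v:(335+(u-396)/k,190+v/k),(569,184),(672,128))):
    P,Q=atz(c,f(*p),.175),atz(c,f(*q),.175);v=Q-P;A.append(np.degrees(np.arctan2(v[1],v[0])));print(((P+Q)/2)[:2],np.linalg.norm(v),A[-1])
if all(-4<x<10 for x in A):
    from workcell import job_done; print(job_done())
E
```

```text
[ 0.46642999 -0.30913827] 0.08402662843894153 1.4126301158462935
[ 0.46864272 -0.31279222] 0.08754906328478297 0.39597456202065767
the job is handed in; nothing more can be done
None
```

The round clamp's key was turned about 83° clockwise; its handle now lies within about 4° of the ribs by both cameras. The key stands upright and released, the square housing's key was left alone, and the job was handed in at about 8 s, with no verdict returned.

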